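# Return the hex spacers to their tilt bin

## Task

The inverter is back together and six brass hex spacers are left over in the aluminium scoop. Take the scoop by its handle and pour all six into the bin that stands tipped open in the row of three tilt bins, then push that bin fully shut and leave the scoop standing upright on the bench. Keep the other two bins shut and leave the other things on the bench where they are.

Things in the scene. Friction and masses are not known exactly. Their poses are not given: they have to be found in the camera images.
- scoop: Aluminium scoop holding six spacers. x points forward over the lip, y left, z up; origin on its underside at mid width, 48 mm ahead of its round back. Bowl 71 mm wide outside, walls 39.5 mm high, 2.5 mm thick; inner floor 3 mm up, flat to x = 22 mm, then a ramp (11 degrees) up to the lip. 0.16 kg empty, 0.27 kg full. Spacers start to slide out when it is tipped lip-down about 35 degrees; 50 empties it.
- scoop_handle (a point): Middle of the scoop's flat-sided handle, at x = -100, y = 0, z = 40.5 mm in the scoop's frame. The handle is a bar 90 mm long along scoop x (x = -145 to -55 mm, rising 9 degrees to the rear), 16 mm wide along scoop y, 14 mm thick, free underneath (about 33 mm above the bench). Site axes are the scoop's.
- scoop_bowl (a point): Point in the middle of the scoop's bowl, at x = 5, y = 0, z = 15 mm in the scoop's frame.
- scoop_lip (a point): Middle of the scoop's pouring edge, at x = 74, y = 0, z = 13 mm in the scoop's frame. It is 67 mm wide outside; the sides stand 15 mm above the lip. Site axes are the scoop's.
- tilt_bin (a joint): Tip-out angle of the open bin, rad: 0 = shut, 0.65 = fully tipped out (stop). At the start it is tipped out 0.52 to 0.62. Hinged along its bottom front edge; it stays where it is left (hinge friction 0.05 N m, so about 1 N at the top of the panel shuts it). As it shuts, the panel's top moves in and up on an arc about the hinge; a finger that pushes straight in must slide on it.
- bin_hinge (a point): Middle of the open bin's hinge line; turns with the bin. y along the hinge, z up inside the front panel, x back along the floor. 14 mm above the bench, 10 mm behind the panel's outer face. White quarter-round trough: panel 101 mm wide, 4 thick, to 121 mm above the hinge; floor 3 mm above it; curved back 114 mm from it, ending 58 degrees above the floor; 88 mm wide inside. Opening brings the panel top out to -x.
- bin_mouth (a point): Middle of the open bin's mouth, at x = 27, z = 110 mm in the bin_hinge frame; moves with the bin. Tipped out 0.57 rad, it is open from above for about 58 mm front to back, from the panel's top edge to the housing's front edge (straight above the hinge, 143 mm above the bench), and 88 mm wide.
- bin_lip (a point): Top middle of the open bin's front panel, on its outer face (x = -10, z = 121 mm in the bin_hinge frame); moves with the bin. Just below it (z = 115 to 119 mm) a finger lip 52 mm wide stands 10 mm out of the panel; the panel below is flat but for a blank label frame 2 mm thick.
- bin_unit: Grey housing of the open bin, fixed, 130 mm deep, 104 wide, 137 high; origin in the middle of its underside, 6 mm above the bench; x points away from its front, z up. One of three equal units side by side, 106 mm apart in any order, on a fixed steel rail; the fronts face the robot's side (-x); the row's top is 143 mm above the bench.
- spare_bin_1 (a joint): Tip-out angle of one of the two shut neighbour bins, rad: 0 = shut.
- spare_bin_2 (a joint): Tip-out angle of the other shut neighbour bin, rad: 0 = shut.
- bin_rail: Fixed steel rail, 326 mm long (y), 144 mm deep, 6 mm thick, under the three units; origin below its middle on the bench.
- spacer_1_mid (a point): Centre of a brass hexagonal spacer, 13 mm across flats, 20 mm long, 18 g; one of six alike lying in the scoop at the start.
- spacer_2_mid (a point): Centre of a brass hexagonal spacer, 13 mm across flats, 20 mm long, 18 g; one of six alike lying in the scoop at the start.
- spacer_3_mid (a point): Centre of a brass hexagonal spacer, 13 mm across flats, 20 mm long, 18 g; one of six alike lying in the scoop at the start.
- spacer_4_mid (a point): Centre of a brass hexagonal spacer, 13 mm across flats, 20 mm long, 18 g; one of six alike lying in the scoop at the start.
- spacer_5_mid (a point): Centre of a brass hexagonal spacer, 13 mm across flats, 20 mm long, 18 g; one of six alike lying in the scoop at the start.
- spacer_6_mid (a point): Centre of a brass hexagonal spacer, 13 mm across flats, 20 mm long, 18 g; one of six alike lying in the scoop at the start.
- white_connector: Bystander: small white nylon plug, 13x35x13 mm, lying loose on the bench; origin in the middle of its underside.
- power_module: Bystander: black transistor module on a metal base, 34x92x30 mm, lying loose on the bench; origin in the middle of its underside.
- capacitor: Bystander: upright dark can capacitor, 35 mm diameter, 58 mm high, lying loose on the bench; origin in the middle of its underside.

How it is judged (in metres and radians):
On the way, in this order (a step that is already met when the one before it is completed fails the run):
1. the scoop is lifted clear of the bench with all six spacers in it (height (world z) of scoop above 0.06 m and distance between each of spacer_1_mid, spacer_2_mid, spacer_3_mid, spacer_4_mid, spacer_5_mid, spacer_6_mid and scoop_bowl below 0.055 m), for 0.1 s.
2. all six spacers are in the bin while it is still tipped open (value of joint tilt_bin above 0.3 rad and x of each of spacer_1_mid, spacer_2_mid, spacer_3_mid, spacer_4_mid, spacer_5_mid, spacer_6_mid in the frame of bin_hinge above -0.006 m and y of spacer_1_mid in the frame of bin_hinge between -0.046 and 0.046 m and z of spacer_1_mid in the frame of bin_hinge between 0 and 0.11 m and y of spacer_2_mid in the frame of bin_hinge between -0.046 and 0.046 m and z of spacer_2_mid in the frame of bin_hinge between 0 and 0.11 m and y of spacer_3_mid in the frame of bin_hinge between -0.046 and 0.046 m and z of spacer_3_mid in the frame of bin_hinge between 0 and 0.11 m and y of spacer_4_mid in the frame of bin_hinge between -0.046 and 0.046 m and z of spacer_4_mid in the frame of bin_hinge between 0 and 0.11 m and y of spacer_5_mid in the frame of bin_hinge between -0.046 and 0.046 m and z of spacer_5_mid in the frame of bin_hinge between 0 and 0.11 m and y of spacer_6_mid in the frame of bin_hinge between -0.046 and 0.046 m and z of spacer_6_mid in the frame of bin_hinge between 0 and 0.11 m), for 0.1 s.
At the end, for the whole second after the job is handed in: All six spacers lie inside the bin that was open; that bin and both neighbours are shut (each within 0.06 rad, about 7 mm at the top); the scoop stands upright on the bench (underside within 8 mm of the bench top, within 0.1 rad) at rest (value of joint each of tilt_bin, spare_bin_1, spare_bin_2 below 0.06 rad and x of each of spacer_1_mid, spacer_2_mid, spacer_3_mid, spacer_4_mid, spacer_5_mid, spacer_6_mid in the frame of bin_hinge above -0.006 m and y of spacer_1_mid in the frame of bin_hinge between -0.046 and 0.046 m and z of spacer_1_mid in the frame of bin_hinge between 0 and 0.11 m and y of spacer_2_mid in the frame of bin_hinge between -0.046 and 0.046 m and z of spacer_2_mid in the frame of bin_hinge between 0 and 0.11 m and y of spacer_3_mid in the frame of bin_hinge between -0.046 and 0.046 m and z of spacer_3_mid in the frame of bin_hinge between 0 and 0.11 m and y of spacer_4_mid in the frame of bin_hinge between -0.046 and 0.046 m and z of spacer_4_mid in the frame of bin_hinge between 0 and 0.11 m and y of spacer_5_mid in the frame of bin_hinge between -0.046 and 0.046 m and z of spacer_5_mid in the frame of bin_hinge between 0 and 0.11 m and y of spacer_6_mid in the frame of bin_hinge between -0.046 and 0.046 m and z of spacer_6_mid in the frame of bin_hinge between 0 and 0.11 m and angle between scoop's own z axis and vertical below 0.1 rad and height (world z) of scoop between -0.008 and 0.008 m and linear speed of scoop below 0.02 m/s); the robot touches nothing.
It fails at once if a bystander (plug, module or capacitor) is shifted by more than 40 mm (distance of any of white_connector, power_module, capacitor from where it was at the start of the episode above 0.04 m).
It also fails if it takes over 64 s, if anything falls off the work surface, if the arm or the gripper's body presses on something with over 40 N, if the wrist force passes 120 N, or if a joint passes its speed limit or range.

## Robot

A 6-joint arm with a two-finger parallel gripper is mounted at the origin on a cart in front of the work surface, level with it; the furniture and walls round the work are solid. World frame = base frame: x ahead of the robot, y to its left, z up, the work surface at z = 0. Lengths are in m, angles in degrees, forces in N, time in s.
With the tool pointing down it reaches from about 0.25 to 0.725 m from the base axis. Payload 9.7 kg.
Tool frame: the origin (TCP) lies between the finger pads; the fingertips stand 22 mm ahead of it and the grasp point (between the pads) lies 3 mm ahead of it; z points along the fingers, y is the line along which they close (so a half turn about z gives the same grasp; the last joint's range is limited). The gripper opens to 85 mm and grips with 20 to 120 N. Pads are 22 mm wide; open, the fingers measure 114 mm over their backs; the gripper's body (76 mm by 85 mm) begins 54 mm behind the grasp point. The pads swing forward as they close: fully open they stand 13 mm farther back than shut.
Start: joints at [-67.036, 4.979, 10.078, 95.1, 0, 90], TCP at [0.215, -0.506, 0.253] pointing down, gripper open.
Joint ranges: [-179.16, 179.16], [-48.56, 103.87], [-65.8, 70.77], [-126.05, 130.52], [-82.76, 87.17], [-180, 180]. Speed limits (degrees/s): [127.2, 127.2, 147.25, 180, 180, 180].

## Interface

Orientations are given as [roll, pitch, yaw] about the fixed x, y, z axes, in that order (R = Rz(yaw) Ry(pitch) Rx(roll)).
In Python, from workcell import bot, viewer, finder gives the robot as it stands.
- The arm moves only by the tool move_arm, never from a script. Its arguments are lists of equal length, an entry for each row: "offset": the shift along the tool's x, y, z in cm, a list of three; "twist": the turn, a rotation vector about the tool's x, y, z in rad, a list of three; "grip": the opening, from 0 (shut) to 1 (fully open). In form: {"offset": [[x, y, z], ...], "twist": [[ax, ay, az], ...], "grip": [grip, ...]}. A call has 1 to 5 rows; each row shifts and turns the commanded pose from where the row before left it, along the tool's axes as they then stand; what a row does not reach is not made up. A row lasts 1/10 s, in which the tool goes at most 50 mm and 8.59 degrees, less where a joint would pass 70% of its speed; a pose out of reach is approached as far as the arm can. A call is refused whole if a number of a shift passes 5 or a number of a turn 0.15, either way. A call with a gripper value outside its range is refused whole. The fingers move at their own pace and stop on an object; "force" is the grip in N (left out, the last holds). Time passes only in rows, so rows that do not move let the fingers close. It gives the time, the measured TCP pose, the force, the opening and the grip force at its end, in the units of the state.
- bot.get_obs(): the state, without advancing time (a new reading comes with each control period).
- viewer.camera(name): name is "side" or "top" or "wrist"; returns a dict with "color" (420x560x3 uint8, red, green, blue), "depth" (420x560 float32, m along the optical axis (not along the pixel's ray), 0 where there is no reading), "vfov" (degrees; the focal length in pixels is half the picture's height over the tangent of half this angle, whatever the lens; pixels are square), "cx", "cy" (the principal point, pixels), "position" and "attitude" of the camera in the world; the wrist camera has in their place "tool_from_camera" (4x4, takes a point from camera to tool coordinates, whose origin is the TCP and whose axes are the flange's). Camera axes: x right, y down, z forward; pixel columns grow to the right and rows downward; lengths in m; the calibration is good to about 2 mm. A picture is of the moment at which its call begins: read the wrist's pose just before it.
- bot.job_done(): hands the job in; it is judged then, once.
Trained networks look in a picture, given as the dict that the camera call returned (one of the last four; its "shot" number tells which), for a name from the list of things; names that differ only in an ending like _2 or _b are one class to them, and where a whole thing is asked for, a point or a joint stands for the part that bears it (a point fixed in the world has none). Each returns a list of dicts, best first, with "p" (0 to 1); they miss things now and then, are a little off and sometimes report something else, mostly with a low value. They report only what shows in the picture. A call takes as long as a camera call.
- finder.boxes_of(picture, thing): "position" ([column, row] in pixels, amid what is visible of it).
- finder.pinpoint(picture, thing): "position" ([column, row] in pixels: a listed point, or the origin of a listed thing).
The state is a dict: "time": time; "q": joint angles; "qd": joint speeds; "joint_efforts": joint torques, N m; "ee_pos": TCP position; "tcp_rot": TCP orientation; "wrist_force": force on the tool from outside, world axes, zero at the start; "torque": the same for the moment, N m; "opening": finger opening in m; "grasp_force": force on a finger pad.
Only numpy, scipy, OpenCV 4.12 (cv2) and the standard library are available. Lean on these libraries where they do the work, as an engineer would, in place of code of your own. Each camera call takes 0.05 s, during which the arm holds its last target. There are 200 camera calls.

## Working session

There is one attempt and no reset: what is moved stays moved. The work goes in short steps, Python scripts to look and compute and a tool call to move; the robot and the scene stay as the last step left them, time stands still between calls to the robot, and variables do not carry over. Pictures are saved under pics/ and viewed, at most 10 in all, crops included, and the job is handed in when it is done.

Besides the shell and the picture viewer there is one more tool, called after "Request:" as name(argument=value, ...), one argument or row to a line, values as JSON. move_arm: Moves the arm, as the interface text tells. Its arguments: {"type":"object","properties":{"offset":{"type":"array","items":{"type":"array","items":{"type":"number"}}},"twist":{"type":"array","items":{"type":"array","items":{"type":"number"}}},"grip":{"type":"array","items":{"type":"number"}},"force":{"type":"number"}},"required":["offset","twist","grip"]}

```bash
ls; mkdir -p pics; cat > h.py <<'E'
import numpy as np, cv2
from scipy.spatial.transform import Rotation as R
from workcell import bot, viewer, finder
def att(a):
    a=np.array(a,float)
    if a.shape==(3,3): return a
    return R.from_euler('xyz',a.ravel(),degrees=True).as_matrix() if a.size==3 else R.from_quat(a).as_matrix()
def shot(name):
    o=bot.get_obs(); p=viewer.camera(name)
    if 'position' in p: T=np.eye(4);T[:3,:3]=att(p['attitude']);T[:3,3]=p['position']
    else:
        E=np.eye(4);E[:3,:3]=att(o['tcp_rot']);E[:3,3]=o['ee_pos'];T=E@np.array(p['tool_from_camera'])
    p['T']=T; return p
def ray(p,uv):
    f=p['color'].shape[0]/2/np.tan(np.radians(p['vfov'])/2)
    return np.array([(uv[0]-p['cx'])/f,(uv[1]-p['cy'])/f,1.])
def w(p,uv,d=None):
    if d is None:
        u,v=int(round(uv[0])),int(round(uv[1])); q=p['depth'][max(v-1,0):v+2,max(u-1,0):u+2]; q=q[q>0]; d=np.median(q) if q.size else 0
    return (p['T']@np.r_[ray(p,uv)*d,1])[:3]
def wz(p,uv,z):
    r=p['T'][:3,:3]@ray(p,uv); c=p['T'][:3,3]; return c+r*(z-c[2])/r[2]
def save(p,n): cv2.imwrite('pics/'+n+'.png',p['color'][:,:,::-1])
E
python3 - <<'E'
from h import *
np.set_printoptions(precision=4,suppress=True)
print(bot.get_obs())
for c in ['side','top']:
    p=shot(c); save(p,c+'0'); print(c,p['vfov'],p['cx'],p['cy'],p['position'],p['attitude'])
    for n in ['scoop','scoop_handle','scoop_bowl','scoop_lip','bin_hinge','bin_mouth','bin_lip','bin_unit','bin_rail','white_connector','power_module','capacitor']:
        for k in finder.pinpoint(p,n)[:3]: print(n,np.array(k['position']),round(k['p'],2),w(p,k['position']))
E
```

```text
pics
{'time': 0.0, 'q': array([-67.0373,   5.0125,  10.033 ,  95.0989,   0.0005,  90.0002]), 'qd': array([-0.0036, -0.0929, -0.0481, -0.0335,  0.0303, -0.0601]), 'joint_efforts': array([ -0.0011, -52.0385,  46.4808,   0.0163,  -0.0001,   0.    ]), 'ee_pos': array([ 0.2145, -0.5062,  0.2526]), 'tcp_rot': array([-179.9217,   -0.0005,   22.9625]), 'wrist_force': array([-1.3266, -0.3604,  0.2274]), 'torque': array([-0.0024, -0.0117, -0.0156]), 'grasp_force': 0.0, 'opening': 0.08524850961900547}
side 50.06494739920646 278.15173131376906 209.73298304575766 [-0.0174 -0.8456  0.4634] [-110.28     -1.0456  -35.6621]
scoop [351.7 273.8] 0.59 [ 0.5791 -0.2823  0.0309]
scoop_handle [314.2 273.9] 0.72 [ 0.237  -0.5569  0.257 ]
scoop_handle [355.5 269.6] 0.21 [ 0.5865 -0.2847  0.0392]
scoop_bowl [353.7 269.7] 0.72 [ 0.5828 -0.2833  0.0395]
scoop_bowl [198. 188.] 0.4 [0.4622 0.1639 0.1127]
scoop_lip [376.5 263.2] 0.69 [ 0.6432 -0.2888  0.0393]
scoop_lip [353.7 269.1] 0.3 [ 0.6186 -0.2496  0.0156]
bin_hinge [314.5 272.8] 0.55 [ 0.2376 -0.5566  0.2579]
bin_mouth [346.4 269.2] 0.67 [ 0.5728 -0.2728  0
[... 667 characters left out ...]

scoop_bowl [350.5 188.8] 0.56 [ 0.6299 -0.2583  0.0095]
scoop_lip [348.1 168.4] 0.84 [ 0.6936 -0.261  -0.0004]
bin_hinge [203.5 237.8] 0.89 [0.5299 0.1697 0.0143]
bin_mouth [198.4 247. ] 0.7 [0.5004 0.1799 0.0509]
bin_lip [199.3 237.1] 0.66 [0.5327 0.181  0.0161]
bin_lip [201.3 258.2] 0.64 [0.4627 0.1654 0.108 ]
bin_unit [199.3 219.2] 0.78 [0.5581 0.1585 0.1425]
white_connector [274.5 256.7] 0.56 [ 0.4576 -0.0225  0.0127]
power_module [159.  279.3] 0.74 [0.4266 0.2968 0.0237]
power_module [203.4 240.3] 0.22 [0.522  0.1697 0.0198]
capacitor [347.4 195.4] 0.5 [ 0.6111 -0.2466  0.0113]
capacitor [384.2 169.9] 0.45 [ 0.6671 -0.354   0.0424]
capacitor [340.7 194.2] 0.16 [ 0.6161 -0.2277  0.0133]
```

View pics/side0.png

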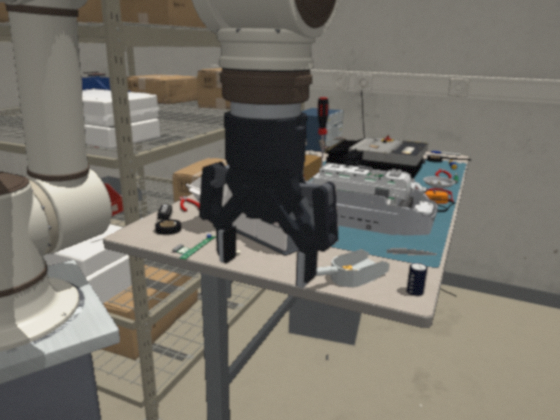

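View pics/top0.png

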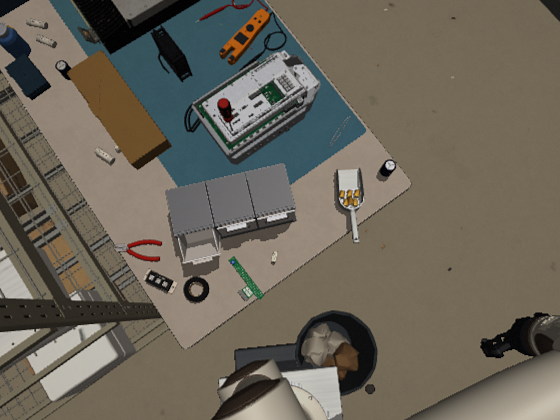

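Top view: scoop at (349,190) with its handle running down to (355,240), over the bench edge. The open bin is the leftmost of the row (mouth about (199,245)). The plug is at (275,257), the module at (160,280) and the capacitor at (388,168).

```bash
cat >> h.py <<'E'
def cloud(p):
    H,W=p['depth'].shape; f=H/2/np.tan(np.radians(p['vfov'])/2)
    v,u=np.mgrid[:H,:W]; d=p['depth']
    P=np.stack([(u-p['cx'])/f*d,(v-p['cy'])/f*d,d],-1)
    return P@p['T'][:3,:3].T+p['T'][:3,3]
E
python3 - <<'E'
from h import *
np.set_printoptions(precision=4,suppress=True)
p=shot('top'); C=cloud(p)
def box(m):
    return cv2.minAreaRect((C[m][:,:2]*1000).astype(np.float32))
reg=np.zeros(C.shape[:2],bool); reg[155:270,160:302]=1
z=C[...,2]
m=reg&(abs(z-.143)<.006); b=box(m); print('housing top',b,m.sum(),np.median(z[m])); print(cv2.boxPoints(b))
m=np.zeros_like(reg); m[208:246,345:362]=1
m&=(z>.02)&(z<.08); Q=C[m]; c=Q.mean(0); _,s,V=np.linalg.svd(Q-c); print('handle',c,V[0],s,m.sum(),Q.min(0),Q.max(0), np.degrees(np.arctan2(V[0][1],V[0][0])))
m=np.zeros_like(reg); m[160:246,330:366]=1; mm=m&(z>.012)&(z<.09); print('scoop',box(mm),cv2.boxPoints(box(mm)))
# bench
print('bench z',[w(p,q) for q in [(310,215),(240,290),(370,200)]])
# open bin lip
m=np.zeros_like(reg); m[225:270,172:228]=1; mm=m&(z>.08)&(z<.135); Q=C[mm]; print(mm.sum(),Q.min(0),Q.max(0)); print(box(mm),cv2.boxPoints(box(mm)))
q=C[225:270,172:228][::4,::6]; print((q*1000).astype(int)[:,:,[0,2]].tolist())
cv2.imwrite('pics/crop.png',cv2.resize(np.hstack([p['color'][150:270,160:300],p['color'][150:270,300:410]])[:,:,::-1],None,fx=3.2,fy=3.2,interpolation=cv2.INTER_CUBIC))
E
```

```text
housing top ((598.5126342773438, 77.21903228759766), (139.3275146484375, 316.0592346191406), 7.640527725219727) 5618 0.14207215090123448
[[508.4561 224.5833]
 [550.4786 -88.6699]
 [688.5691 -70.1452]
 [646.5467 243.1079]]
handle [ 0.5206 -0.2469  0.0445] [-0.9851  0.0251  0.1701] [0.453  0.0798 0.0505] 223 [ 0.4706 -0.2625  0.0235] [ 0.5721 -0.2324  0.0565] 178.54238764292262
scoop ((580.8329467773438, -249.5013427734375), (72.08686828613281, 219.9720001220703), 86.05518341064453) [[ 468.6279 -277.8928]
 [ 688.0787 -293.0259]
 [ 693.038  -221.1099]
 [ 473.5872 -205.9767]]
bench z [array([ 0.5676, -0.1351, -0.0019]), array([0.3763, 0.0805, 0.0117]), array([ 0.594 , -0.3117, -0.0015])]
558 [0.4502 0.0913 0.08  ] [0.5425 0.2243 0.1349]
((496.63671875, 153.68890380859375), (83.28059387207031, 133.0417022705078), 7.415082931518555) [[446.7597 214.2795]
 [463.9296  82.3504]
 [546.5137  93.0983]
 [529.3438 225.0274]]
[[[549, 143], [548, 143], [547, 142], [546, 139], [544, 141], [542, 141], [540, 146], [541, 133], [538, 140], [538, 133]], [[566, 0], [538, 141], [537, 139], [535, 142], [533, 
[... 482 characters left out ...]
0, 60], [497, 68], [505, 0]], [[509, -3], [507, 0], [495, 74], [497, 52], [493, 63], [490, 73], [489, 72], [486, 83], [484, 87], [494, -2]], [[498, -1], [496, -3], [483, 88], [482, 77], [480, 87], [477, 92], [475, 98], [472, 106], [470, 116], [483, -1]], [[486, 2], [485, -3], [471, 99], [469, 101], [468, 100], [464, 113], [463, 108], [475, -6], [473, 0], [471, 1]], [[475, 0], [474, -2], [460, 107], [458, 110], [457, 104], [455, 102], [465, -1], [464, -1], [462, -3], [460, 2]], [[464, -2], [463, -4], [461, -4], [459, 0], [458, -3], [456, -4], [454, -3], [452, 1], [451, -2], [449, -4]], [[453, -2], [451, -1], [450, -2], [448, 0], [446, -1], [445, -5], [443, 0], [441, 2], [440, -2], [438, -2]]]
```

View pics/crop.png

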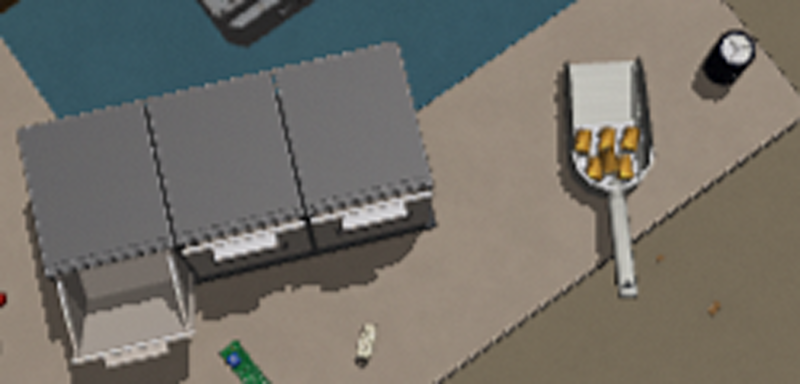

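The crop shows the scoop pointing nearly along +x with all six spacers in the bowl. The row is yawed about 7.6° and the leftmost bin is open. Next I go above the handle and look with the wrist camera.

```bash
cat >> h.py <<'E'
def rows(pos,rot,n,P0=None,R0=None):
    "n equal rows from the present pose to pos (m), rot (matrix), in move_arm units"
    o=bot.get_obs()
    P=np.array(o['ee_pos']) if P0 is None else np.array(P0); Q=att(o['tcp_rot']) if R0 is None else R0
    rv=R.from_matrix(Q.T@rot).as_rotvec()/n; step=(np.array(pos)-P)/n
    off=[];
    for i in range(n): off.append(np.round((Q@R.from_rotvec(rv*i).as_matrix()).T@step*100,2).tolist())
    print('offset',off,'twist',np.round(rv,3).tolist(),'n',n)
def tool(yaw,tilt): # tool down, x toward yaw, tilted so that z leans forward by tilt
    return (R.from_euler('xyz',[180,0,yaw],degrees=True)*R.from_euler('y',tilt,degrees=True)).as_matrix()
E
python3 - <<'E'
from h import *
rows([.45,-.25,.26],tool(-3,0),10)
E
```

```text
offset [[3.17, -1.44, -0.07], [3.1, -1.58, -0.07], [3.02, -1.72, -0.07], [2.94, -1.86, -0.07], [2.86, -1.99, -0.07], [2.76, -2.12, -0.07], [2.66, -2.24, -0.07], [2.56, -2.36, -0.07], [2.45, -2.47, -0.07], [2.34, -2.58, -0.07]] twist [0.0, -0.0, 0.045] n 10
```

Request:
move_arm(
  offset=[
    [3.2, -1.4, 0],
    [3.1, -1.6, 0],
    [3.0, -1.7, 0],
    [2.9, -1.9, 0],
    [2.9, -2.0, 0],
  ],
  twist=[
    [0, 0, 0.045],
    [0, 0, 0.045],
    [0, 0, 0.045],
    [0, 0, 0.045],
    [0, 0, 0.045],
  ],
  grip=[1, 1, 1, 1, 1],
)

```text
time: 1.85
ee_pos: [0.333, -0.377, 0.2534]
tcp_rot: [180.0, -0.0, 9.9]
wrist_force: [0.9, -0.3, 0.3]
opening: 0.0857
grasp_force: 0.0
```

Request:
move_arm(
  offset=[
    [2.8, -2.1, 0],
    [2.7, -2.2, 0],
    [2.6, -2.4, 0],
    [2.4, -2.5, 0],
    [2.3, -2.6, 0],
  ],
  twist=[
    [0, 0, 0.045],
    [0, 0, 0.045],
    [0, 0, 0.045],
    [0, 0, 0.045],
    [0, 0, 0.045],
  ],
  grip=[1, 1, 1, 1, 1],
)

```text
time: 2.35
ee_pos: [0.4509, -0.2479, 0.2534]
tcp_rot: [180.0, -0.0, -2.9]
wrist_force: [-0.0, -1.0, 0.0]
opening: 0.0855
grasp_force: 0.0
```

Request:
move_arm(
  offset=[
    [0, 0, 0],
    [0, 0, 0],
  ],
  twist=[
    [0, 0, 0],
    [0, 0, 0],
  ],
  grip=[1, 1],
)

```text
time: 2.55
ee_pos: [0.4503, -0.2487, 0.2532]
tcp_rot: [180.0, 0.0, -2.7]
wrist_force: [-0.3, 0.0, -0.8]
opening: 0.0859
grasp_force: 0.0
```

```bash
python3 - <<'E'
from h import *
np.set_printoptions(precision=4,suppress=True)
p=shot('wrist'); save(p,'wrist1'); print(bot.get_obs()['q'],p['T'])
for n in ['scoop','scoop_handle','scoop_bowl','scoop_lip','capacitor']:
    for k in finder.pinpoint(p,n)[:2]: print(n,np.array(k['position']),round(k['p'],2),w(p,k['position']))
E
```

```text
[-28.9772   0.0824   5.005   94.9307  -0.0126 153.7841] [[-0.0473 -0.9622 -0.2683  0.5194]
 [-0.9989  0.0456  0.0125 -0.2525]
 [ 0.0002  0.2686 -0.9632  0.3739]
 [ 0.      0.      0.      1.    ]]
scoop_handle [274.9 125.5] 0.92 [ 0.517  -0.2499  0.0474]
scoop_bowl [274.6  16.2] 0.76 [ 0.62   -0.2545  0.0159]
```

View pics/wrist1.png

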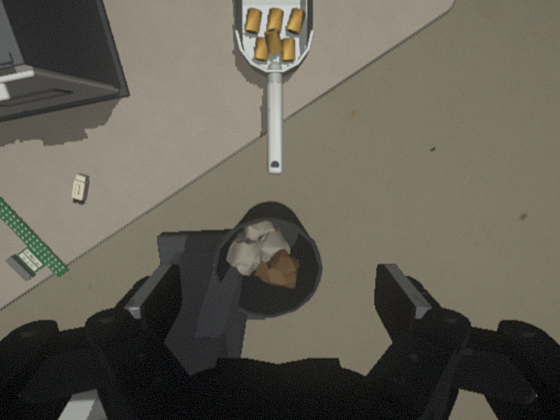

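Wrist view: handle end at (275,170), handle meets the bowl at (277,70), spacers inside. Scoop yaw is about -2.7°, and the handle middle is near (0.517, -0.250). I'll grasp at scoop x = -90 mm with a 25° forward lean.

```bash
python3 - <<'E'
from h import *
T=tool(-2.7,25); z=T[:,2]; g=np.array([.527,-.2502,.039])-z*.003
print(g,z)
rows(g-z*.10,T,5)
E
```

```text
[ 0.52573355 -0.25014028  0.04171892] [ 0.4221491  -0.01990805 -0.90630779]
offset [[0.68, -0.07, 2.42], [0.46, -0.07, 2.47], [0.25, -0.07, 2.5], [0.03, -0.07, 2.51], [-0.19, -0.07, 2.51]] twist [0.0, 0.087, -0.001] n 5
```

Request:
move_arm(
  offset=[
    [0.7, -0.05, 2.4],
    [0.5, -0.05, 2.5],
    [0.2, -0.05, 2.5],
    [0, -0.05, 2.5],
    [-0.2, -0.05, 2.5],
  ],
  twist=[
    [0, 0.087, 0],
    [0, 0.087, 0],
    [0, 0.087, 0],
    [0, 0.087, 0],
    [0, 0.087, 0],
  ],
  grip=[1, 1, 1, 1, 1],
)

```text
time: 3.35
ee_pos: [0.4835, -0.2488, 0.1318]
tcp_rot: [180.0, -25.2, -2.8]
wrist_force: [-0.4, -0.4, -0.4]
opening: 0.0855
grasp_force: 0.0
```

Request:
move_arm(
  offset=[
    [0, 0, 0],
    [0, 0, 0],
  ],
  twist=[
    [0, 0, 0],
    [0, 0, 0],
  ],
  grip=[1, 1],
)

```text
time: 3.55
ee_pos: [0.4831, -0.2488, 0.1331]
tcp_rot: [180.0, -24.8, -2.9]
wrist_force: [0.5, 0.2, 1.2]
opening: 0.0854
grasp_force: 0.0
```

```bash
python3 - <<'E'
from h import *
T=tool(-2.7,25)
rows([.5257,-.2502,.0417],T,5)
p=shot('wrist'); k=finder.pinpoint(p,'scoop_handle'); print([(a['position'],a['p'],w(p,a['position'])) for a in k[:2]])
C=cloud(p).reshape(-1,3); Q=C[(C[:,2]>.03)&(C[:,2]<.07)&(abs(C[:,1]+.25)<.02)&(C[:,0]>.47)&(C[:,0]<.56)]
for x in np.arange(.475,.56,.01):
    q=Q[abs(Q[:,0]-x)<.004]
    if len(q): print(round(x,3),len(q),q[:,1].min().round(4),q[:,1].max().round(4),np.median(q[:,2]).round(4))
E
```

```text
offset [[0.01, -0.01, 2.02], [0.0, -0.01, 2.02], [0.0, -0.01, 2.02], [0.0, -0.01, 2.02], [0.0, -0.01, 2.02]] twist [0.0, 0.001, -0.001] n 5
[([277.2, 241.8], 0.71, array([ 0.51183822, -0.25063435,  0.04775473]))]
0.475 291 -0.2555 -0.24 0.0533
0.485 296 -0.2561 -0.2403 0.0521
0.495 278 -0.256 -0.2407 0.0504
0.505 272 -0.2566 -0.241 0.0487
0.515 263 -0.2572 -0.2414 0.0471
0.525 253 -0.2578 -0.2418 0.0454
0.535 238 -0.258 -0.2421 0.0438
0.545 231 -0.2582 -0.2425 0.0424
0.555 203 -0.2586 -0.2429 0.0407
```

Request:
move_arm(
  offset=[
    [0, 0, 2],
    [0, 0, 2],
    [0, 0, 2],
    [0, 0, 2],
    [0, 0, 2],
  ],
  twist=[
    [0, 0, 0],
    [0, 0, 0],
    [0, 0, 0],
    [0, 0, 0],
    [0, 0, 0],
  ],
  grip=[1, 1, 1, 1, 1],
)

```text
time: 4.15
ee_pos: [0.5281, -0.2514, 0.0436]
tcp_rot: [179.9, -25.0, -2.8]
wrist_force: [0.2, -0.5, 0.4]
opening: 0.0853
grasp_force: 0.0
```

Request:
move_arm(
  offset=[
    [0, 0, 0],
    [0, 0, 0],
    [0, 0, 0],
    [0, 0, 0],
    [0, 0, 0],
  ],
  twist=[
    [0, 0, 0],
    [0, 0, 0],
    [0, 0, 0],
    [0, 0, 0],
    [0, 0, 0],
  ],
  grip=[0.5, 0.3, 0.15, 0.05, 0],
  force=110,
)

```text
time: 4.65
ee_pos: [0.5261, -0.2507, 0.0428]
tcp_rot: [180.0, -25.0, -2.8]
wrist_force: [-3.0, -0.9, 7.0]
opening: 0.0144
grasp_force: 107.2
```

Request:
move_arm(
  offset=[
    [0, 0, 0],
    [0, 0, 0],
    [0, 0, 0],
  ],
  twist=[
    [0, 0, 0],
    [0, 0, 0],
    [0, 0, 0],
  ],
  grip=[0, 0, 0],
)

```text
time: 4.95
ee_pos: [0.5263, -0.2507, 0.0429]
tcp_rot: [180.0, -25.0, -2.8]
wrist_force: [-2.8, -0.1, 6.8]
opening: 0.014
grasp_force: 107.7
```

Request:
move_arm(
  offset=[
    [0.2, 0, -0.45],
    [0.4, 0, -0.9],
    [0.65, 0, -1.35],
    [0.85, 0, -1.8],
    [0.85, 0, -1.8],
  ],
  twist=[
    [0, 0, 0],
    [0, 0, 0],
    [0, 0, 0],
    [0, 0, 0],
    [0, 0, 0],
  ],
  grip=[0, 0, 0, 0, 0],
)

```text
time: 5.45
ee_pos: [0.5255, -0.2502, 0.1119]
tcp_rot: [-180.0, -24.9, -2.8]
wrist_force: [0.0, -0.1, -1.6]
opening: 0.0137
grasp_force: 107.4
```

Request:
move_arm(
  offset=[
    [0.85, 0, -1.8],
    [0.85, 0, -1.8],
    [0.85, 0, -1.8],
    [0.4, 0, -0.9],
    [0, 0, 0],
  ],
  twist=[
    [0, 0, 0],
    [0, 0, 0],
    [0, 0, 0],
    [0, 0, 0],
    [0, 0, 0],
  ],
  grip=[0, 0, 0, 0, 0],
)

```text
time: 5.95
ee_pos: [0.5266, -0.2507, 0.1824]
tcp_rot: [179.9, -25.0, -2.8]
wrist_force: [0.0, -0.1, -1.7]
opening: 0.014
grasp_force: 107.6
```

```bash
python3 - <<'E'
from h import *
np.set_printoptions(precision=4,suppress=True)
p=shot('wrist'); save(p,'wrist2')
C=cloud(p);z=C[...,2]
print(bot.get_obs()['ee_pos'],bot.get_obs()['q'])
for n in ['scoop_lip','scoop_bowl','scoop']:
    for k in finder.pinpoint(p,n)[:1]: print(n,np.array(k['position']),round(k['p'],2),w(p,k['position']))
E
```

```text
[ 0.5262 -0.2505  0.1808] [-30.5245 -12.7149 -18.5769  61.7579  11.2891 154.5399]
scoop_lip [275.6  10.6] 0.63 [ 0.6874 -0.2582  0.1516]
scoop_bowl [276.8 117.2] 0.94 [ 0.6187 -0.2555  0.1552]
scoop [275.6 134.2] 0.71 [ 0.6089 -0.2544  0.1554]
```

View pics/wrist2.png

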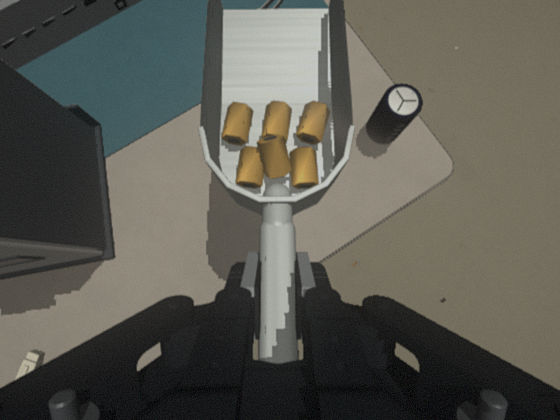

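The scoop is level with all six spacers at (235–320, 120–170). Now I refine the bin pose from the top camera.

```bash
python3 - <<'E'
from h import *
np.set_printoptions(precision=1,suppress=True)
P=[shot('top') for _ in range(3)]
p=P[0]; p['depth']=np.median([q['depth'] for q in P],0); C=cloud(p)*1000
# yaw from left edge/back edge of housing top (z 143) and split extents
H=C[(abs(C[...,2]-143)<4)&(C[...,0]>480)&(C[...,0]<720)&(C[...,1]>-110)&(C[...,1]<260)][:,:2]
# front/back edge line fits
for yaw in [None]:
    a=np.radians(7.6); M=np.array([[np.cos(a),np.sin(a)],[-np.sin(a),np.cos(a)]]); h=H@M.T
    yb=np.arange(-20,310,10)
    lo=h[:,1].min();hi=h[:,1].max();print('lateral',np.percentile(h[:,1],[.3,1,50,99,99.7]))
    bins=np.arange(lo+5,hi-5,8);X0=[];X1=[];Y=[]
    for b in bins:
        s=h[abs(h[:,1]-b)<4,0]
        if len(s)>10: X0.append(s.min());X1.append(s.max());Y.append(b)
    X0=np.array(X0);X1=np.array(X1);Y=np.array(Y)
    print('front',np.c_[Y,X0,X1][::3]); f=np.polyfit(Y,X1,1); print('back slope deg',np.degrees(np.arctan(f[0])),f, np.polyfit(Y,X0,1))
B=C[(C[...,0]>430)&(C[...,0]<545)&(C[...,1]>80)&(C[...,1]<260)]
b=np.c_[B[:,:2]@M.T,B[:,2]]
for x0 in range(450,560,8):
    s=b[(abs(b[:,0]-x0)<4)&(b[:,2]>25)]; 
    if len(s)>4: print(x0,len(s),'y',s[:,1].min(),s[:,1].max(),'z',np.percentile(s[:,2],[5,50,95]))
for n in ['bin_hinge','bin_mouth','bin_lip']:
    for q in P[1:]:
        for k in finder.pinpoint(q,n)[:1]:
            z={'bin_hinge':.014,'bin_mouth':.093,'bin_lip':.11}[n]; x=wz(q,k['position'],z)*1000; print(n,k['p'],x,M@x[:2])
E
```

```text
lateral [-159.7 -157.5   -1.5  152.   154.1]
front [[-155.6  549.7  671.5]
 [-131.6  548.6  670.5]
 [-107.6  548.9  672. ]
 [ -83.6  548.7  670.8]
 [ -59.6  548.4  672.1]
 [ -35.6  548.7  672.2]
 [ -11.6  549.1  671.4]
 [  12.4  548.1  671.7]
 [  36.4  547.8  671.1]
 [  60.4  548.   671.8]
 [  84.4  548.   672.1]
 [ 108.4  548.   670.7]
 [ 132.4  547.6  670.4]]
back slope deg -0.20551518956418863 [ -0.  671.3] [ -0.  548.4]
474 57 y 77.21921612011047 128.21443747514 z [102.1 105.3 108.3]
482 104 y 52.41054509536528 152.92379612507486 z [105.3 110.1 113.9]
490 97 y 52.093027616278754 150.10255708382329 z [ 94.4 101.5 107.2]
498 96 y 52.512813226085875 148.7800275095954 z [ 81.2  88.1 111.5]
506 96 y 52.64251050444432 148.7620329916908 z [ 68.6  75.8 116.3]
514 98 y 52.56164431091057 148.90018511603745 z [ 56.   63.5 118.8]
522 98 y 52.41902474481222 149.1635870644129 z [ 43.3  51.6 121.4]
530 103 y 10.96658173407565 148.5701100539904 z [ 31.2  39.5 127.4]
538 124 y 9.059519979382747 149.40400958262487 z [ 26.1  74.1 133.2]
546 188 y 8.522654867552468 153.60395301072103 z [ 37.7 128.6 143.5]
554 172 y 8.037993776306145 154.48523461682908 z [ 62.2 142.7 146.1]
bin_hinge 0.63 [528.9 174.   14. ] [547.3 102.6]
bin_hinge 0.76 [525.4 175.4  14. ] [544.  104.4]
bin_mouth 0.65 [417.  279.1  93. ] [450.3 221.5]
bin_mouth 0.73 [494.8 179.5  93. ] [514.2 112.5]
bin_lip 0.74 [461.9 167.1 110. ] [479.9 104.6]
bin_lip 0.73 [ 600.2 -249.9  110. ] [ 561.9 -327. ]
```

```bash
cat >> h.py <<'E'
LT=np.array([.1341,0,.0946]) # scoop lip in tool frame
def bw(x,y):
    a=np.radians(7.6); return np.array([x*np.cos(a)-y*np.sin(a),x*np.sin(a)+y*np.cos(a)])
def lip(x,y,z,tilt,n,dyaw=0):
    "rows to bring scoop lip to row coords x,y (m), z, tipped lip-down by tilt deg"
    T=tool(7.6+dyaw,25-tilt); pos=np.r_[bw(x,y),z]-T@LT; print(pos); rows(pos,T,n)
E
python3 - <<'E'
from h import *
o=bot.get_obs(); T=tool(-2.7,25)
A=np.array(o['ee_pos'])+[-.03,0,.06]; rows(A,T,4)
T2=tool(7.6,13); pos=np.r_[bw(.505,.1027),.18]-T2@LT; print(pos); rows(pos,T2,16,A,T)
E
```

```text
offset [[-0.05, 0.04, -1.68], [-0.05, 0.04, -1.68], [-0.05, 0.04, -1.68], [-0.05, 0.04, -1.68]] twist [0.0, 0.0, -0.0] n 4
[0.33637246 0.14849183 0.24200947]
offset [[-1.01, -2.44, -0.48], [-0.99, -2.46, -0.46], [-0.97, -2.47, -0.44], [-0.95, -2.48, -0.41], [-0.92, -2.49, -0.39], [-0.9, -2.5, -0.37], [-0.88, -2.51, -0.35], [-0.86, -2.52, -0.33], [-0.84, -2.53, -0.31], [-0.81, -2.54, -0.29], [-0.79, -2.55, -0.27], [-0.77, -2.56, -0.25], [-0.74, -2.57, -0.23], [-0.72, -2.58, -0.21], [-0.69, -2.59, -0.19], [-0.67, -2.6, -0.18]] twist [0.004, -0.013, -0.011] n 16
```

Request:
move_arm(
  offset=[
    [0, 0, -0.9],
    [0, 0, -1.7],
    [0, 0, -1.7],
    [-0.2, -0.5, -1.7],
    [-0.6, -1.2, -0.9],
  ],
  twist=[
    [0, 0, 0],
    [0, 0, 0],
    [0, 0, 0],
    [0, 0, 0],
    [0.004, -0.013, -0.011],
  ],
  grip=[0, 0, 0, 0, 0],
)

```text
time: 7.1
ee_pos: [0.4905, -0.2321, 0.2423]
tcp_rot: [179.9, -24.3, -2.1]
wrist_force: [0.4, 0.3, -2.6]
opening: 0.0139
grasp_force: 107.7
```

Request:
move_arm(
  offset=[
    [-1, -1.9, -0.5],
    [-1, -2.4, -0.5],
    [-1, -2.5, -0.4],
    [-0.9, -2.5, -0.4],
    [-0.9, -2.5, -0.4],
  ],
  twist=[
    [0.004, -0.013, -0.011],
    [0.004, -0.013, -0.011],
    [0.004, -0.013, -0.011],
    [0.004, -0.013, -0.011],
    [0.004, -0.013, -0.011],
  ],
  grip=[0, 0, 0, 0, 0],
)

```text
time: 7.6
ee_pos: [0.4388, -0.1121, 0.2422]
tcp_rot: [179.8, -20.5, 1.3]
wrist_force: [0.4, -0.6, -2.1]
opening: 0.0146
grasp_force: 107.5
```

Request:
move_arm(
  offset=[
    [-0.9, -2.5, -0.3],
    [-0.9, -2.5, -0.3],
    [-0.9, -2.5, -0.3],
    [-0.8, -2.5, -0.3],
    [-0.8, -2.5, -0.3],
  ],
  twist=[
    [0.004, -0.013, -0.011],
    [0.004, -0.013, -0.011],
    [0.004, -0.013, -0.011],
    [0.004, -0.013, -0.011],
    [0.004, -0.013, -0.011],
  ],
  grip=[0, 0, 0, 0, 0],
)

```text
time: 8.1
ee_pos: [0.3878, 0.0108, 0.2421]
tcp_rot: [179.9, -16.8, 4.6]
wrist_force: [0.9, -0.6, -2.2]
opening: 0.0141
grasp_force: 107.5
```

```bash
python3 - <<'E'
from h import *
o=bot.get_obs();print(o['q'],o['ee_pos'],o['tcp_rot'],o['opening'])
lip(.505,.1027,.18,12,5)
E
```

```text
[  0.96041141 -33.94939729 -24.18207423  83.01905368   0.9439211
 176.51802746] [0.38777953 0.01083392 0.24208767] [179.8949266  -16.77376724   4.59682911] 0.014115917900708883
[0.33637246 0.14849183 0.24200947]
offset [[-0.77, -2.83, -0.24], [-0.74, -2.83, -0.22], [-0.72, -2.84, -0.2], [-0.69, -2.85, -0.18], [-0.67, -2.86, -0.16]] twist [0.003, -0.013, -0.01] n 5
```

Joint 6 is near its limit because q6 = q1 + 180 − yaw. I'll pour with the scoop yawed about 15° from the bin axis instead; the mouth is wide enough.

```bash
python3 - <<'E'
from h import *
lip(.503,.099,.175,12,8,dyaw=15)
E
```

```text
[0.34521234 0.10626417 0.23700947]
offset [[-0.43, -1.23, -0.07], [-0.39, -1.25, -0.05], [-0.34, -1.26, -0.03], [-0.29, -1.27, -0.02], [-0.24, -1.28, -0.0], [-0.2, -1.29, 0.01], [-0.15, -1.3, 0.03], [-0.1, -1.3, 0.04]] twist [0.01, -0.008, -0.038] n 8
```

Request:
move_arm(
  offset=[
    [-0.4, -1.2, -0.1],
    [-0.4, -1.2, -0.1],
    [-0.3, -1.3, 0],
    [-0.3, -1.3, 0],
  ],
  twist=[
    [0.01, -0.008, -0.038],
    [0.01, -0.008, -0.038],
    [0.01, -0.008, -0.038],
    [0.01, -0.008, -0.038],
  ],
  grip=[0, 0, 0, 0],
)

```text
time: 8.5
ee_pos: [0.3675, 0.0579, 0.2392]
tcp_rot: [179.7, -14.8, 13.8]
wrist_force: [-0.5, -0.5, -2.0]
opening: 0.014
grasp_force: 107.5
```

Request:
move_arm(
  offset=[
    [-0.2, -1.3, 0],
    [-0.2, -1.3, 0],
    [-0.15, -1.3, 0],
    [-0.1, -1.3, 0],
    [0, 0, 0],
  ],
  twist=[
    [0.01, -0.008, -0.038],
    [0.01, -0.008, -0.038],
    [0.01, -0.008, -0.038],
    [0.01, -0.008, -0.038],
    [0, 0, 0],
  ],
  grip=[0, 0, 0, 0, 0],
)

```text
time: 9.0
ee_pos: [0.3463, 0.1061, 0.2373]
tcp_rot: [179.9, -13.0, 22.8]
wrist_force: [-0.1, -0.6, -2.4]
opening: 0.0142
grasp_force: 107.6
```

```bash
python3 - <<'E'
from h import *
np.set_printoptions(precision=4,suppress=True)
o=bot.get_obs();print(o['q'],o['ee_pos'],o['tcp_rot'],o['opening'])
L=np.array(o['ee_pos'])+att(o['tcp_rot'])@LT; a=np.radians(7.6); M=np.array([[np.cos(a),np.sin(a)],[-np.sin(a),np.cos(a)]]); print('lip row',M@L[:2],L[2])
p=shot('wrist'); save(p,'wrist3')
for n in ['scoop_lip','scoop_bowl','bin_lip','bin_mouth']:
    for k in finder.pinpoint(p,n)[:1]: x=w(p,k['position']);print(n,np.array(k['position']),round(k['p'],2),x,M@x[:2])
lip(.503,.099,.150,20,3,dyaw=15)
E
```

```text
[ 16.0322 -33.7691 -23.8411  87.0351   1.3818 173.4472] [0.3463 0.1061 0.2373] [179.8759 -12.9649  22.7552] 0.014161220366965387
lip row [0.504  0.0989] 0.17516887426890154
scoop_lip [273.1   7.8] 0.91 [0.558  0.1979 0.0363] [0.5793 0.1224]
scoop_bowl [276.6 116.4] 0.93 [0.4246 0.1381 0.1915] [0.4391 0.0807]
[0.3545 0.1101 0.2326]
offset [[0.26, -0.06, 0.22], [0.27, -0.06, 0.21], [0.28, -0.06, 0.19]] twist [0.001, -0.046, -0.0] n 3
```

View pics/wrist3.png

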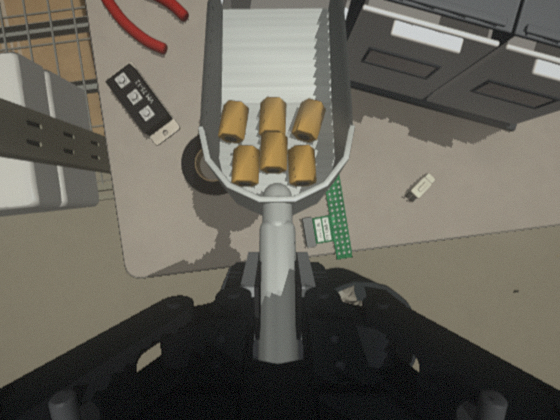

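The scoop is over the open bin (hidden under its lip), with all six spacers still seated at (235–325, 100–180). Next is the pour sequence.

```bash
python3 - <<'E'
from h import *
seq=[(.150,20,3),(.137,34,5),(.132,46,5),(.130,56,5)]
o=bot.get_obs();P=np.array(o['ee_pos']);Q=att(o['tcp_rot'])
for z,t,n in seq:
    T=tool(22.6,25-t); pos=np.r_[bw(.503,.099),z]-T@LT; rows(pos,T,n,P,Q); P,Q=pos,T
E
```

```text
offset [[0.26, -0.06, 0.22], [0.27, -0.06, 0.21], [0.28, -0.06, 0.19]] twist [0.001, -0.046, -0.0] n 3
offset [[0.51, -0.0, -0.33], [0.5, -0.0, -0.36], [0.48, -0.0, -0.38], [0.46, -0.0, -0.41], [0.44, -0.0, -0.43]] twist [0.0, -0.049, 0.0] n 5
offset [[0.47, 0.0, -0.42], [0.45, 0.0, -0.44], [0.43, 0.0, -0.46], [0.41, 0.0, -0.47], [0.39, 0.0, -0.49]] twist [-0.0, -0.042, -0.0] n 5
offset [[0.38, -0.0, -0.4], [0.37, -0.0, -0.41], [0.35, -0.0, -0.43], [0.34, -0.0, -0.44], [0.32, -0.0, -0.45]] twist [0.0, -0.035, 0.0] n 5
```

Request:
move_arm(
  offset=[
    [0.27, -0.05, 0.2],
    [0.27, -0.05, 0.2],
    [0.27, -0.05, 0.2],
  ],
  twist=[
    [0, -0.046, 0],
    [0, -0.046, 0],
    [0, -0.046, 0],
  ],
  grip=[0, 0, 0],
)

```text
time: 9.55
ee_pos: [0.3545, 0.11, 0.2329]
tcp_rot: [179.9, -5.0, 22.5]
wrist_force: [-0.4, 0.2, -2.6]
opening: 0.0142
grasp_force: 107.6
```

Request:
move_arm(
  offset=[
    [0.5, 0, -0.33],
    [0.5, 0, -0.36],
    [0.48, 0, -0.38],
    [0.46, 0, -0.41],
    [0.44, 0, -0.43],
  ],
  twist=[
    [0, -0.049, 0],
    [0, -0.049, 0],
    [0, -0.049, 0],
    [0, -0.049, 0],
    [0, -0.049, 0],
  ],
  grip=[0, 0, 0, 0, 0],
)

```text
time: 10.05
ee_pos: [0.3771, 0.1194, 0.2518]
tcp_rot: [179.9, 9.0, 22.5]
wrist_force: [0.0, -0.7, -2.2]
opening: 0.0142
grasp_force: 107.6
```

Request:
move_arm(
  offset=[
    [0.47, 0, -0.42],
    [0.45, 0, -0.44],
    [0.43, 0, -0.46],
    [0.41, 0, -0.47],
    [0.39, 0, -0.49],
  ],
  twist=[
    [0, -0.042, 0],
    [0, -0.042, 0],
    [0, -0.042, 0],
    [0, -0.042, 0],
    [0, -0.042, 0],
  ],
  grip=[0, 0, 0, 0, 0],
)

```text
time: 10.55
ee_pos: [0.4016, 0.1296, 0.2688]
tcp_rot: [179.9, 21.0, 22.4]
wrist_force: [0.7, 0.0, -2.0]
opening: 0.0139
grasp_force: 107.6
```

Request:
move_arm(
  offset=[
    [0.38, 0, -0.4],
    [0.37, 0, -0.41],
    [0.35, 0, -0.43],
    [0.34, 0, -0.44],
    [0.32, 0, -0.45],
  ],
  twist=[
    [0, -0.035, 0],
    [0, -0.035, 0],
    [0, -0.035, 0],
    [0, -0.035, 0],
    [0, -0.035, 0],
  ],
  grip=[0, 0, 0, 0, 0],
)

```text
time: 11.05
ee_pos: [0.4247, 0.1392, 0.2805]
tcp_rot: [179.8, 31.0, 22.4]
wrist_force: [0.3, -1.0, -1.1]
opening: 0.0144
grasp_force: 107.6
```

Request:
move_arm(
  offset=[
    [0, 0, 0],
    [0, 0, 0],
    [0, 0, 0],
    [0, 0, 0],
    [0, 0, 0],
  ],
  twist=[
    [0, 0, 0],
    [0, 0, 0],
    [0, 0, 0],
    [0, 0, 0],
    [0, 0, 0],
  ],
  grip=[0, 0, 0, 0, 0],
)

```text
time: 11.55
ee_pos: [0.4236, 0.1393, 0.281]
tcp_rot: [179.8, 31.0, 22.5]
wrist_force: [-0.3, 0.3, -1.2]
opening: 0.014
grasp_force: 107.7
```

```bash
python3 - <<'E'
from h import *
np.set_printoptions(precision=4,suppress=True)
o=bot.get_obs();print(o['q'],o['ee_pos'],o['tcp_rot'],o['opening'],o['wrist_force'])
L=np.array(o['ee_pos'])+att(o['tcp_rot'])@LT; print('lip',L)
p=shot('wrist'); save(p,'wrist4')
for n in ['spacer_1_mid','scoop_lip','bin_lip']:
    for k in finder.pinpoint(p,n)[:6]: print(n,np.array(k['position']),round(k['p'],2),w(p,k['position']))
E
```

```text
[ 19.2724  19.5078  23.7431 125.1453  -1.8089 177.257 ] [0.4236 0.1393 0.281 ] [179.835   30.9572  22.4698] 0.013979143278408072 [-0.2826  0.3428 -1.2078]
lip [0.485  0.1644 0.1309]
spacer_1_mid [277.7 115.7] 0.18 [0.4451 0.1467 0.1777]
scoop_lip [276.4   7.5] 0.79 [0.4848 0.1639 0.1303]
```

View pics/wrist4.png

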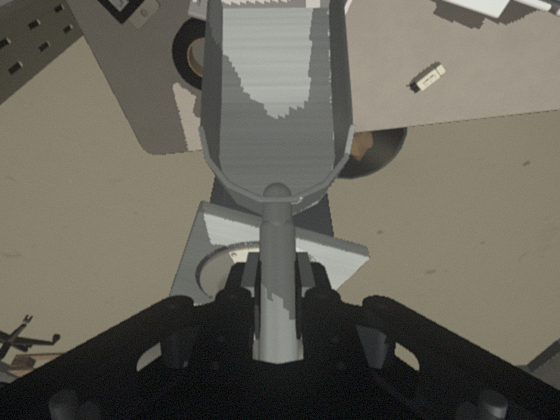

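The scoop is empty. I lift it, level it and carry it back to its spot.

```bash
python3 - <<'E'
from h import *
o=bot.get_obs();P=np.array(o['ee_pos']);Q=att(o['tcp_rot'])
for pos,T,n in [(P+[0,0,.05],Q,2),([.40,.05,.31],tool(14,0),8),([.5263,-.2507,.17],tool(-2.8,25),12),([.5263,-.2507,.044],tool(-2.8,25),7)]:
    rows(pos,T,n,P,Q); P,Q=pos,T
E
```

```text
offset [[-1.29, 0.01, -2.14], [-1.29, 0.01, -2.14]] twist [0.0, 0.0, 0.0] n 2
offset [[-0.47, 0.92, 0.59], [-0.49, 0.93, 0.55], [-0.51, 0.94, 0.51], [-0.52, 0.95, 0.47], [-0.54, 0.97, 0.43], [-0.55, 0.98, 0.39], [-0.55, 0.99, 0.34], [-0.56, 1.0, 0.3]] twist [0.005, 0.067, 0.018] n 8
offset [[0.42, 2.69, 1.17], [0.44, 2.67, 1.2], [0.46, 2.65, 1.23], [0.48, 2.63, 1.26], [0.49, 2.62, 1.29], [0.51, 2.6, 1.32], [0.52, 2.58, 1.35], [0.53, 2.56, 1.39], [0.55, 2.54, 1.42], [0.55, 2.52, 1.45], [0.56, 2.49, 1.49], [0.57, 2.47, 1.52]] twist [-0.005, 0.036, 0.024] n 12
offset [[-0.76, -0.0, 1.63], [-0.76, -0.0, 1.63], [-0.76, -0.0, 1.63], [-0.76, -0.0, 1.63], [-0.76, -0.0, 1.63], [-0.76, -0.0, 1.63], [-0.76, -0.0, 1.63]] twist [0.0, 0.0, 0.0] n 7
```

Request:
move_arm(
  offset=[
    [-1.3, 0, -2.1],
    [-1.3, 0, -2.1],
    [-0.5, 0.9, 0.6],
    [-0.5, 0.9, 0.55],
    [-0.5, 0.9, 0.5],
  ],
  twist=[
    [0, 0, 0],
    [0, 0, 0],
    [0.005, 0.067, 0.018],
    [0.005, 0.067, 0.018],
    [0.005, 0.067, 0.018],
  ],
  grip=[0, 0, 0, 0, 0],
)

```text
time: 12.25
ee_pos: [0.4126, 0.1057, 0.3187]
tcp_rot: [179.3, 19.1, 19.1]
wrist_force: [0.4, 0.3, -1.4]
opening: 0.0145
grasp_force: 107.7
```

Request:
move_arm(
  offset=[
    [-0.5, 0.95, 0.45],
    [-0.5, 1, 0.4],
    [-0.55, 1, 0.4],
    [-0.55, 1, 0.35],
    [-0.55, 1, 0.3],
  ],
  twist=[
    [0.005, 0.067, 0.018],
    [0.005, 0.067, 0.018],
    [0.005, 0.067, 0.018],
    [0.005, 0.067, 0.018],
    [0.005, 0.067, 0.018],
  ],
  grip=[0, 0, 0, 0, 0],
)

```text
time: 12.75
ee_pos: [0.3983, 0.0493, 0.3062]
tcp_rot: [179.9, -0.1, 14.1]
wrist_force: [0.0, 0.3, -1.8]
opening: 0.0138
grasp_force: 107.7
```

Request:
move_arm(
  offset=[
    [0.4, 2.7, 1.2],
    [0.45, 2.7, 1.2],
    [0.45, 2.65, 1.2],
    [0.5, 2.6, 1.25],
    [0.5, 2.6, 1.3],
  ],
  twist=[
    [-0.005, 0.036, 0.024],
    [-0.005, 0.036, 0.024],
    [-0.005, 0.036, 0.024],
    [-0.005, 0.036, 0.024],
    [-0.005, 0.036, 0.024],
  ],
  grip=[0, 0, 0, 0, 0],
)

```text
time: 13.25
ee_pos: [0.4517, -0.0765, 0.2476]
tcp_rot: [179.0, -10.4, 7.3]
wrist_force: [1.6, -0.6, -1.3]
opening: 0.0142
grasp_force: 107.7
```

Request:
move_arm(
  offset=[
    [0.5, 2.6, 1.3],
    [0.5, 2.6, 1.35],
    [0.55, 2.55, 1.4],
    [0.55, 2.55, 1.4],
    [0.55, 2.5, 1.45],
  ],
  twist=[
    [-0.005, 0.036, 0.024],
    [-0.005, 0.036, 0.024],
    [-0.005, 0.036, 0.024],
    [-0.005, 0.036, 0.024],
    [-0.005, 0.036, 0.024],
  ],
  grip=[0, 0, 0, 0, 0],
)

```text
time: 13.75
ee_pos: [0.5043, -0.2018, 0.1894]
tcp_rot: [179.5, -20.8, 0.3]
wrist_force: [-0.3, 0.2, -2.2]
opening: 0.0141
grasp_force: 107.8
```

```bash
python3 - <<'E'
from h import *
np.set_printoptions(precision=4,suppress=True)
o=bot.get_obs();print(o['ee_pos'],o['tcp_rot'],o['opening'])
rows([.5263,-.2507,.14],tool(-2.8,25),4)
p=shot('top'); save(p,'top5'); cv2.imwrite('pics/bin5.png',cv2.resize(p['color'][150:300,130:310][:,:,::-1],None,fx=3.5,fy=3.5,interpolation=cv2.INTER_CUBIC))
print([(k['position'],round(k['p'],2),w(p,k['position'])) for k in finder.boxes_of(p,'spacer_1_mid')])
E
```

```text
[ 0.5043 -0.2018  0.1894] [179.4907 -20.8376   0.2567] 0.01410430998817376
offset [[0.07, 1.21, 1.36], [0.06, 1.21, 1.36], [0.05, 1.2, 1.37], [0.04, 1.2, 1.37]] twist [-0.003, 0.018, 0.012] n 4
[]
```

View pics/bin5.png

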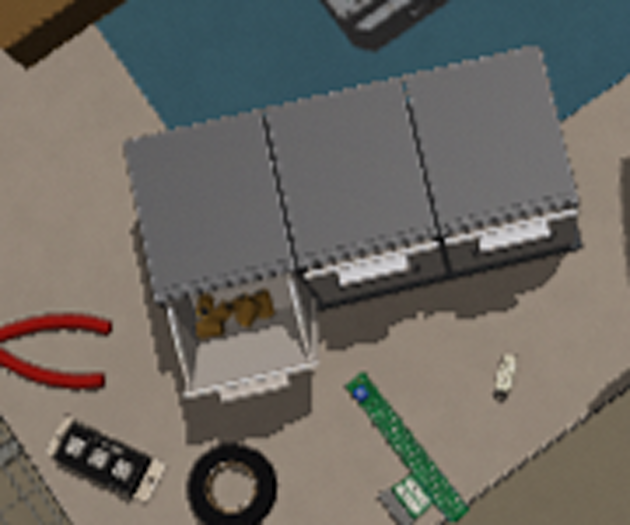

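The brass spacers lie in the bin bottom around crop (235,315), with nothing spilled. Setting the scoop down.

Request:
move_arm(
  offset=[
    [0.05, 1.2, 1.35],
    [0.05, 1.2, 1.35],
    [0.05, 1.2, 1.35],
    [0.05, 1.2, 1.35],
    [0, 0, 0],
  ],
  twist=[
    [-0.003, 0.018, 0.012],
    [-0.003, 0.018, 0.012],
    [-0.003, 0.018, 0.012],
    [-0.003, 0.018, 0.012],
    [0, 0, 0],
  ],
  grip=[0, 0, 0, 0, 0],
)

```text
time: 14.35
ee_pos: [0.525, -0.2493, 0.1388]
tcp_rot: [-180.0, -24.7, -2.7]
wrist_force: [-1.2, 1.3, -1.9]
opening: 0.0143
grasp_force: 107.8
```

```bash
python3 - <<'E'
from h import *
print(bot.get_obs()['ee_pos'],bot.get_obs()['tcp_rot'])
rows([.5263,-.2507,.0445],tool(-2.8,25),5)
E
```

```text
[ 0.52499088 -0.2493496   0.13883149] [-179.95788233  -24.72977805   -2.72533098]
offset [[-0.76, 0.03, 1.73], [-0.77, 0.03, 1.72], [-0.77, 0.03, 1.72], [-0.77, 0.03, 1.72], [-0.77, 0.03, 1.72]] twist [-0.0, 0.001, 0.0] n 5
```

Request:
move_arm(
  offset=[
    [-0.75, 0, 1.7],
    [-0.75, 0, 1.7],
    [-0.75, 0, 1.7],
    [-0.75, 0, 1.7],
    [-0.6, 0, 1.3],
  ],
  twist=[
    [0, 0.001, 0],
    [0, 0.001, 0],
    [0, 0.001, 0],
    [0, 0.001, 0],
    [0, 0, 0],
  ],
  grip=[0, 0, 0, 0, 0],
)

```text
time: 14.85
ee_pos: [0.5274, -0.2487, 0.052]
tcp_rot: [180.0, -25.1, -2.6]
wrist_force: [-0.4, -0.9, -2.4]
opening: 0.014
grasp_force: 107.8
```

Request:
move_arm(
  offset=[
    [-0.1, 0, 0.2],
    [0, 0, 0],
    [0, 0, 0],
  ],
  twist=[
    [0, 0, 0],
    [0, 0, 0],
    [0, 0, 0],
  ],
  grip=[0, 0, 0],
)

```text
time: 15.15
ee_pos: [0.5282, -0.2497, 0.0516]
tcp_rot: [179.9, -25.2, -2.6]
wrist_force: [-0.2, -1.0, -2.4]
opening: 0.0141
grasp_force: 107.8
```

Request:
move_arm(
  offset=[
    [-0.15, 0, 0.3],
    [-0.15, 0, 0.3],
    [0, 0, 0],
  ],
  twist=[
    [0, 0, 0],
    [0, 0, 0],
    [0, 0, 0],
  ],
  grip=[0, 0, 0],
)

```text
time: 15.45
ee_pos: [0.5274, -0.2497, 0.0432]
tcp_rot: [180.0, -25.1, -2.6]
wrist_force: [0.6, 0.4, -0.9]
opening: 0.0139
grasp_force: 108.0
```

Request:
move_arm(
  offset=[
    [0, 0, 0],
    [0, 0, 0],
    [0, 0, 0],
    [0, 0, 0],
    [0, 0, 0],
  ],
  twist=[
    [0, 0, 0],
    [0, 0, 0],
    [0, 0, 0],
    [0, 0, 0],
    [0, 0, 0],
  ],
  grip=[0.2, 0.3, 0.5, 0.8, 1],
)

```text
time: 15.95
ee_pos: [0.5274, -0.2496, 0.0434]
tcp_rot: [179.9, -25.1, -2.6]
wrist_force: [0.8, -1.1, 0.3]
opening: 0.0681
grasp_force: 0.0
```

Request:
move_arm(
  offset=[
    [0, 0, -1],
    [0, 0, -3],
    [0, 0, -4],
    [0, 0, -4],
    [0, 0, -4],
  ],
  twist=[
    [0, 0, 0],
    [0, 0, 0],
    [0, 0, 0],
    [0, 0, 0],
    [0, 0, 0],
  ],
  grip=[1, 1, 1, 1, 1],
)

```text
time: 16.45
ee_pos: [0.4584, -0.246, 0.1904]
tcp_rot: [179.9, -25.2, -2.6]
wrist_force: [0.8, -0.1, 0.3]
opening: 0.0854
grasp_force: 0.0
```

```bash
python3 - <<'E'
from h import *
np.set_printoptions(precision=4,suppress=True)
p=shot('wrist')
for n in ['scoop_lip','scoop_bowl','scoop_handle']:
    for k in finder.pinpoint(p,n)[:1]: print(n,round(k['p'],2),w(p,k['position']))
# push start: lip outer face at row x ~.470; finger half thickness/width ~11 mm -> TCP at x=.43, y=.1027; fingertips z .09
o=bot.get_obs();P=np.array(o['ee_pos']);Q=att(o['tcp_rot'])
for pos,T,n in [(np.r_[bw(.40,.0),.22],tool(12,0),9),(np.r_[bw(.41,.1027),.20],tool(22,0),4),(np.r_[bw(.42,.1027),.117],tool(22,0),4)]:
    print(pos);rows(pos,T,n,P,Q); P,Q=pos,T
E
```

```text
scoop_bowl 0.87 [ 0.6232 -0.2537  0.0034]
scoop_handle 0.59 [ 0.5144 -0.2513  0.0479]
[0.3965 0.0529 0.22  ]
offset [[-0.63, -3.29, -0.67], [-0.57, -3.31, -0.62], [-0.5, -3.33, -0.57], [-0.44, -3.35, -0.53], [-0.37, -3.36, -0.49], [-0.3, -3.38, -0.45], [-0.22, -3.39, -0.42], [-0.15, -3.39, -0.38], [-0.07, -3.4, -0.36]] twist [0.007, -0.049, -0.028] n 9
[0.3928 0.156  0.2   ]
offset [[0.45, -2.54, 0.5], [0.56, -2.52, 0.5], [0.67, -2.49, 0.5], [0.77, -2.46, 0.5]] twist [-0.0, 0.0, -0.044] n 4
[0.4027 0.1573 0.117 ]
offset [[0.24, 0.06, 2.08], [0.24, 0.06, 2.08], [0.24, 0.06, 2.08], [0.24, 0.06, 2.08]] twist [0.0, 0.0, 0.0] n 4
```

Request:
move_arm(
  offset=[
    [-0.6, -3.3, -0.7],
    [-0.6, -3.3, -0.6],
    [-0.5, -3.3, -0.6],
    [-0.4, -3.4, -0.5],
    [-0.4, -3.4, -0.5],
  ],
  twist=[
    [0.007, -0.049, -0.028],
    [0.007, -0.049, -0.028],
    [0.007, -0.049, -0.028],
    [0.007, -0.049, -0.028],
    [0.007, -0.049, -0.028],
  ],
  grip=[1, 0.8, 0.5, 0.3, 0],
  force=30,
)

```text
time: 17.15
ee_pos: [0.4235, -0.0781, 0.2046]
tcp_rot: [179.4, -10.8, 5.7]
wrist_force: [0.9, 0.4, -0.5]
opening: 0.0282
grasp_force: 0.0
```

Request:
move_arm(
  offset=[
    [-0.3, -3.4, -0.5],
    [-0.2, -3.4, -0.4],
    [-0.2, -3.4, -0.4],
    [-0.1, -3.4, -0.4],
  ],
  twist=[
    [0.007, -0.049, -0.028],
    [0.007, -0.049, -0.028],
    [0.007, -0.049, -0.028],
    [0.007, -0.049, -0.028],
  ],
  grip=[0, 0, 0, 0],
)

```text
time: 17.55
ee_pos: [0.3946, 0.0553, 0.2195]
tcp_rot: [-179.6, 0.4, 12.2]
wrist_force: [0.0, -0.0, -0.2]
opening: 0.0003
grasp_force: 0.0
```

```bash
python3 - <<'E'
from h import *
o=bot.get_obs();print(o['ee_pos'],o['tcp_rot'],o['opening'],o['q'])
P=np.array(o['ee_pos']);Q=att(o['tcp_rot'])
for pos,T,n in [(np.r_[bw(.405,.1027),.20],tool(25,0),5),(np.r_[bw(.42,.1027),.115],tool(25,0),4),(np.r_[bw(.50,.1027),.115],tool(25,0),8)]:
    print(pos);rows(pos,T,n,P,Q); P,Q=pos,T
E
```

```text
[0.39462858 0.05533186 0.21952831] [-179.63769717    0.44183145   12.17871114] 0.0003155593004036015 [  7.76558181 -15.81022602 -12.87674854  93.40187676   0.32723122
 175.58693003]
[0.38785956 0.15536167 0.2       ]
offset [[0.29, -1.98, 0.4], [0.38, -1.97, 0.4], [0.47, -1.95, 0.4], [0.55, -1.93, 0.39], [0.64, -1.9, 0.39]] twist [-0.001, 0.001, -0.045] n 5
[0.4027278  0.15734552 0.115     ]
offset [[0.36, 0.11, 2.12], [0.36, 0.11, 2.12], [0.36, 0.11, 2.12], [0.36, 0.11, 2.12]] twist [0.0, 0.0, 0.0] n 4
[0.48202504 0.16792603 0.115     ]
offset [[0.95, 0.3, 0.0], [0.95, 0.3, 0.0], [0.95, 0.3, 0.0], [0.95, 0.3, 0.0], [0.95, 0.3, 0.0], [0.95, 0.3, 0.0], [0.95, 0.3, 0.0], [0.95, 0.3, 0.0]] twist [0.0, 0.0, 0.0] n 8
```

Request:
move_arm(
  offset=[
    [0.3, -2, 0.4],
    [0.4, -2, 0.4],
    [0.45, -1.95, 0.4],
    [0.55, -1.9, 0.4],
    [0.65, -1.9, 0.4],
  ],
  twist=[
    [0, 0, -0.045],
    [0, 0, -0.045],
    [0, 0, -0.045],
    [0, 0, -0.045],
    [0, 0, -0.045],
  ],
  grip=[0, 0, 0, 0, 0],
)

```text
time: 18.05
ee_pos: [0.3884, 0.1552, 0.1995]
tcp_rot: [-179.6, 0.3, 25.1]
wrist_force: [0.2, -0.5, -0.1]
opening: 0.0
grasp_force: 0.0
```

Request:
move_arm(
  offset=[
    [0.35, 0.1, 2.1],
    [0.35, 0.1, 2.1],
    [0.35, 0.1, 2.1],
    [0.35, 0.1, 2.1],
    [0, 0, 0],
  ],
  twist=[
    [0, 0, 0],
    [0, 0, 0],
    [0, 0, 0],
    [0, 0, 0],
    [0, 0, 0],
  ],
  grip=[0, 0, 0, 0, 0],
)

```text
time: 18.55
ee_pos: [0.4012, 0.1566, 0.1133]
tcp_rot: [-179.6, 0.5, 25.0]
wrist_force: [-0.1, -1.0, 0.9]
opening: 0.0002
grasp_force: 0.0
```

Request:
move_arm(
  offset=[
    [0.95, 0.3, 0],
    [0.95, 0.3, 0],
    [0.95, 0.3, 0],
    [0.95, 0.3, 0],
    [0.95, 0.3, 0],
  ],
  twist=[
    [0, 0, 0],
    [0, 0, 0],
    [0, 0, 0],
    [0, 0, 0],
    [0, 0, 0],
  ],
  grip=[0, 0, 0, 0, 0],
)

```text
time: 19.05
ee_pos: [0.4533, 0.1637, 0.117]
tcp_rot: [-179.6, 0.1, 25.0]
wrist_force: [0.6, 0.8, 0.5]
opening: -0.0002
grasp_force: 0.3
```

Request:
move_arm(
  offset=[
    [0.95, 0.3, 0],
    [0.95, 0.3, 0],
    [0.7, 0.2, 0],
    [0, 0, 0],
  ],
  twist=[
    [0, 0, 0],
    [0, 0, 0],
    [0, 0, 0],
    [0, 0, 0],
  ],
  grip=[0, 0, 0, 0],
)

```text
time: 19.45
ee_pos: [0.48, 0.1674, 0.1163]
tcp_rot: [-179.6, 0.2, 25.0]
wrist_force: [-1.3, 0.3, -0.1]
opening: -0.0003
grasp_force: 0.0
```

Gentle contact so far. I keep going in small steps until the force rises.

Request:
move_arm(
  offset=[
    [0.5, 0.15, 0],
    [0.5, 0.15, 0],
    [0, 0, 0],
  ],
  twist=[
    [0, 0, 0],
    [0, 0, 0],
    [0, 0, 0],
  ],
  grip=[0, 0, 0],
)

```text
time: 19.75
ee_pos: [0.49, 0.1689, 0.1165]
tcp_rot: [-179.6, 0.1, 25.0]
wrist_force: [-0.6, 0.5, -0.3]
opening: -0.0
grasp_force: 0.0
```

Request:
move_arm(
  offset=[
    [0.4, 0.12, 0],
    [0, 0, 0],
  ],
  twist=[
    [0, 0, 0],
    [0, 0, 0],
  ],
  grip=[0, 0],
)

```text
time: 19.95
ee_pos: [0.4939, 0.1695, 0.1165]
tcp_rot: [-179.6, 0.1, 25.0]
wrist_force: [-0.5, 0.8, -0.3]
opening: -0.0
grasp_force: 0.0
```

```bash
python3 - <<'E'
from h import *
o=bot.get_obs();print(o['wrist_force'],o['ee_pos'])
a=np.radians(7.6); M=np.array([[np.cos(a),np.sin(a)],[-np.sin(a),np.cos(a)]]); print('row',M@np.array(o['ee_pos'])[:2])
E
```

```text
[-0.50084228  0.78722238 -0.2795805 ] [0.49391756 0.16947552 0.11652889]
row [0.51199298 0.10266302]
```

Request:
move_arm(
  offset=[
    [0.3, 0.08, 0],
    [0, 0, 0],
  ],
  twist=[
    [0, 0, 0],
    [0, 0, 0],
  ],
  grip=[0, 0],
)

```text
time: 20.15
ee_pos: [0.4969, 0.17, 0.1165]
tcp_rot: [-179.6, 0.1, 25.0]
wrist_force: [0.1, -0.7, -0.4]
opening: -0.0001
grasp_force: 0.0
```

Request:
move_arm(
  offset=[
    [0.3, 0.08, 0],
    [0, 0, 0],
  ],
  twist=[
    [0, 0, 0],
    [0, 0, 0],
  ],
  grip=[0, 0],
)

```text
time: 20.35
ee_pos: [0.4993, 0.1704, 0.1164]
tcp_rot: [-179.6, 0.2, 25.0]
wrist_force: [-3.6, -0.7, 2.3]
opening: 0.0
grasp_force: 2.2
```

Request:
move_arm(
  offset=[
    [0.2, 0.05, 0],
    [0, 0, 0],
  ],
  twist=[
    [0, 0, 0],
    [0, 0, 0],
  ],
  grip=[0, 0],
)

```text
time: 20.55
ee_pos: [0.5, 0.1705, 0.1163]
tcp_rot: [-179.5, 0.4, 25.0]
wrist_force: [-12.1, -2.0, 6.0]
opening: 0.0002
grasp_force: 6.7
```

It is firmly against the stop (12 N). Backing off and checking.

Request:
move_arm(
  offset=[
    [-0.5, -0.15, 0],
    [-2, -0.6, 0],
    [-3, -0.9, 0],
    [-3, -0.9, -1],
    [-2, 0, -4],
  ],
  twist=[
    [0, 0, 0],
    [0, 0, 0],
    [0, 0, 0],
    [0, 0, 0],
    [0, 0, 0],
  ],
  grip=[0, 0, 0, 0, 0],
)

```text
time: 21.05
ee_pos: [0.3927, 0.1487, 0.1638]
tcp_rot: [-179.6, 0.5, 25.0]
wrist_force: [0.6, 0.7, 1.1]
opening: -0.0001
grasp_force: 0.0
```

Request:
move_arm(
  offset=[
    [0, 3, -3],
    [0, 4, -1],
    [0, 4, 0],
    [0, 4, 0],
    [0, 2, 0],
  ],
  twist=[
    [0, 0, 0],
    [0, 0, 0],
    [0, 0, 0],
    [0, 0, 0],
    [0, 0, 0],
  ],
  grip=[0, 0, 0, 0, 0],
)

```text
time: 21.55
ee_pos: [0.4692, -0.0074, 0.2058]
tcp_rot: [-179.7, 0.1, 24.9]
wrist_force: [-0.2, 0.1, -0.4]
opening: 0.0001
grasp_force: 0.0
```

```bash
python3 - <<'E'
from h import *
np.set_printoptions(precision=1,suppress=True)
p=shot('top'); q=p['color']
cv2.imwrite('pics/end.png',cv2.resize(q[140:300,130:410][:,:,::-1],None,fx=2.8,fy=2.8,interpolation=cv2.INTER_CUBIC))
C=cloud(p)*1000; a=np.radians(7.6); M=np.array([[np.cos(a),np.sin(a)],[-np.sin(a),np.cos(a)]])
B=C[(C[...,0]>430)&(C[...,0]<580)&(C[...,1]>-110)&(C[...,1]<260)&(C[...,2]>118)&(C[...,2]<160)]; b=np.c_[B[:,:2]@M.T,B[:,2]]
for y0 in (103,-3,-109):
    s=b[abs(b[:,1]-y0)<20]; print(y0,np.sort(s[:,0])[:12])
E
```

```text
103 [530.5 530.5 530.8 531.1 531.3 531.6 531.7 531.9 532.1 532.1 532.2 532.2]
-3 []
-109 []
```

View pics/end.png

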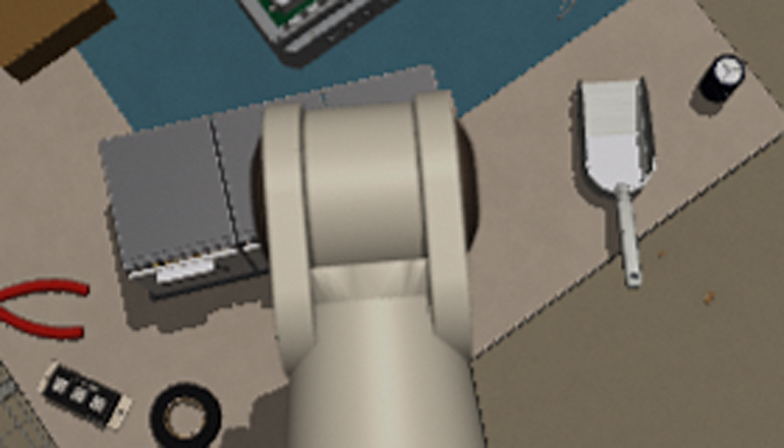

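The bin lip now sits at row x = 531 mm, in line with its shut neighbours. The scoop stands upright, empty and back in its place at (615,150), and the bystanders in view have not moved. Handing in.

```bash
python3 -c "
from workcell import bot
print(bot.job_done())"
```

```text
the job is handed in; nothing more can be done
None
```

I poured all six spacers into the open bin, pushed it shut against its stop, stood the empty scoop upright back in its place, and handed the job in after about 22 s; no verdict came back. The arm hid the plug and the two neighbour bins in the last picture, but they looked unmoved and shut in the picture taken after the pour.

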